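# Index a revolving thread rack and load a spool

### The arm

A 6-joint arm with a two-finger parallel gripper is mounted at the origin on the work surface. World frame = base frame: x ahead of the robot, y to its left, z up, the work surface at z = 0. Lengths are in mm, angles in degrees, forces in N, time in s.
With the tool pointing down it reaches from about 350 to 850 mm from the base axis. Payload 8.1 kg.
Tool frame: the origin (TCP) lies at the very end of the fingers, on their centre line; the grasp point (between the pads) lies 19 mm behind it (r.grip_depth is the distance from the TCP to the grasp point, in mm); y points along the fingers, z is the direction in which the jaws open and shut, and the axes are right-handed (so a half turn about y gives the same grasp; the last joint's range is limited). The gripper opens to 85 mm and grips with 20 to 120 N. Pads are 22 mm wide; open, the fingers measure 114 mm over their backs; the gripper's body (76 mm by 85 mm) begins 54 mm behind the grasp point. The pads swing forward as they close: fully open they stand 13 mm farther back than shut.
Start: joints at [-4.893, 7.471, 85.268, -0, 87.261, -4.893], TCP at [600.004, 0.022, 231.292] pointing down, gripper open.
Joint ranges: [-169.43, 169.43], [-51.17, 129.36], [1.28, 143.12], [-76.62, 256.62], [0, 156.53], [-152.29, 152.29]. Speed limits (degrees/s): [136.94, 136.94, 159.86, 180, 180, 180].

### API

Orientations are given as [roll, pitch, yaw] about the fixed x, y, z axes, in that order (R = Rz(yaw) Ry(pitch) Rx(roll)).
In Python, from bench import readout, eyes, r gives the robot as it stands. The module is installed in compiled form; this text tells all that it offers.
- The arm moves only by the tool move_arm, never from a script. Its argument "motion" is text: rows parted by semicolons, each of 6 numbers parted by spaces: the shift along the world's x, y, z in cm, then the turn, a rotation vector about the world's x, y, z in degrees. A call has 1 to 10 rows; each row is the pose to reach, as a shift and turn from the pose commanded when the call began; what a row does not reach only later rows make up. A row lasts 1/12 s, in which the tool goes at most 41.7 mm and 7.16 degrees, less where a joint would pass 70% of its speed; a pose out of reach is approached as far as the arm can. A call with a gripper value outside its range is refused whole. "fingers" is the finger opening in cm, from 0 to 8.54, set as the call begins (left out, the last holds). The fingers move at their own pace and stop on an object; "squeeze" is the grip in N (left out, the last holds). Time passes only in rows, so rows that repeat a pose let the fingers close. It gives the time, the measured TCP pose, the force and the opening at its end, in the units of the state.
- readout.sense(): the state, without advancing time (a new reading comes with each control period).
- eyes.snapshot(name): name is "scene" or "side" or "wrist"; returns a dict with "image" (384x512x3 uint8, blue, green, red), "fx", "fy", "cx", "cy" (pixels), "world_to_cam" (4x4, takes a point from world to camera coordinates). Camera axes: x right, y down, z forward; pixel columns grow to the right and rows downward; lengths in mm; the calibration is good to about 2 mm. A picture is of the moment at which its call begins. There is no depth.
- r.hand_in(): hands the job in, once; it reports no verdict.
The state is a dict: "time": time; "joint_pos": joint angles; "qd": joint speeds; "joint_efforts": joint torques, N m; "tool_pos": TCP position; "tcp_rot": TCP orientation; "ft_force": force on the tool from outside, world axes, zero at the start; "wrist_torque": the same for the moment, N m; "finger_gap": finger opening in mm.
Only numpy, scipy, OpenCV 4.12 (cv2) and the standard library are available. Lean on these libraries where they do the work, as an engineer would, in place of code of your own. Each camera call takes 0.05 s, during which the arm holds its last target. There are 200 camera calls.

### The job

Load the loose spool onto the empty post of the revolving thread rack. First turn the rack by its tall handle, the shorter way round, until the empty post comes to the side where the spring latch stands and the latch drops in and locks the rack; feel for that and do not force the rack against the latch. Then seat the spool fully down on the empty post, let go, and leave the other things on the table where they are.

Things in the scene. Friction and masses are not known exactly. Their poses are not given: they have to be found in the camera images.
- rack_axis (a point): Revolving thread rack: round wooden turntable 276 mm across, top 34 mm above the table, in a dark steel index ring (outer diameter 324 mm), on a grey base. This point is on the turning axis at the turntable's top; its x axis is the base's (roughly away from the robot), z up. Five stations 72 degrees apart, 85 mm from the axis: four hold spools (48 mm wide, tops 90 mm above the table), one is an empty post.
- hub (a point): Top centre of the steel hub in the middle of the turntable: 32 mm across, 94 mm above the table, on the turning axis.
- carousel (a joint): Turntable angle, rad, counterclockwise positive from above; it turns endlessly and the value does not wrap. At 0 (or 2 pi) the empty post points along -x of the base (to the robot). It starts between 2.6 and 3.7, empty post on the far side. It turns against friction of about 0.4 N m and a little drag (4 to 6 N at the handle); it stays where it is left.
- handle (a point): Tall steel handle post on the turntable, straight across from the empty post, 105 mm from the axis: upright round rod, 14 mm diameter, from the turntable's top to 150 mm above the table. This point is on its centre line, 130 mm above the table. Nothing else on the rack stands as high. It can be pushed sideways, or held, to turn the rack.
- latch: Spring latch: upright steel housing 22 mm wide with a black ball head (18 mm, its top 113 mm above the table while unlocked), on the right or left bracket. Origin: under the housing, 150 mm from the axis, 62 mm above the table. Its sprung plunger (10 mm thick) rides on the index ring and drops into the ring's one slot. Locked, it gives about 1 mm per 6 N; more than 20 N damages it.
- slot_line (a point): Point on the index ring (150 mm from the axis, at its top, 34 mm above the table) on the radial line through the empty post. The ring's only slot, 15 mm wide (5 mm play), is within 17 degrees (0.3 rad) of this point, on either side, differently each time: the locking angle is found by feel. Once the plunger has dropped in, the rack stops turning.
- blank: Flat steel cap 22 mm wide, 9 mm tall, on the bracket that has no latch. The two fixed grey brackets stand at 1.25 rad (71.6 degrees) either side of the base's -x direction, reaching in over the ring from columns 180 to 194 mm from the axis, tops 62 mm above the table. Origin under the cap, 150 mm from the axis, 62 mm up.
- empty_post (a point): The empty steel post on the turntable: 10 mm diameter, rounded top, 47 mm tall. This point is at its foot, on the turntable's top, where the spool's underside must end up.
- plunger (a joint): How far the latch's plunger has come down, in m: about 0.001 while it rides on the ring, about 0.013 when it has dropped into the slot.
- spool: The loose spool, white flanges and grey-brown thread, standing upright on the table at the right or left between rack and robot: 48 mm diameter flanges, thread 45 mm diameter, 56 mm tall, with a 15 mm diameter hole right through, 55 to 115 g. Origin at the centre of its underside; z is its axis, up.
- bead_jar: Bystander: clear lidded jar, 58 mm across, 75 mm tall; origin at the centre of its underside. It stands on the side where the spool is not.
- twine_cone: Bystander: cone of twine, 68 mm across, 105 mm tall, left of the rack; origin under its centre.
- glue: Bystander: white glue bottle, 44 mm across, 110 mm tall, right of the rack; origin under its centre.
Not all that is in view belongs to the job. Leave any orange or purple look-alike of the spool alone.

How it is judged (in metres and radians):
On the way, in this order (a step that is already met when the one before it is completed fails the run):
1. the rack has been turned until the latch dropped in, with the spool not yet on the rack (value of joint plunger above 0.009 m and horizontal distance between spool and empty_post above 0.05 m), for 0.2 s.
2. the spool is down on the empty post (horizontal distance between spool and empty_post below 0.006 m and z of spool in the frame of empty_post below 0.005 m), for 0.2 s.
At the end, for the whole second after the job is handed in: The latch's plunger is down in the slot (more than 9 mm), so the rack is locked; the spool is upright (within 0.1 rad) and at rest on the empty post, its underside within 5 mm of the turntable's top and its centre within 6 mm of the post; the rack is at rest (all of step 2 and value of joint plunger above 0.009 m and z of spool in the frame of empty_post above -0.005 m and angle between spool's own z axis and vertical below 0.1 rad and linear speed of spool below 0.02 m/s and velocity of joint carousel between -0.05 and 0.05 rad/s); the robot touches nothing.
It fails at once if the rack was turned the longer way round (more than about 20 degrees beyond the starting range, away from the latch's side) ((y of latch in the frame of rack_axis below 0 m and value of joint carousel above 4 rad) or (y of latch in the frame of rack_axis above 0 m and value of joint carousel below 2.28 rad)).
It fails at once if more than 20 N on the latch (contact force between latch and anything else above 20 N).
It fails at once if a bystander was moved by more than 3 cm (distance of any of bead_jar, twine_cone, glue from where it was at the start of the episode above 0.03 m).
It also fails if it takes over 72 s, if anything falls off the work surface, if the arm or the gripper's body presses on something with over 40 N, if the wrist force passes 120 N, or if a joint passes its speed limit or range.

## Working session

There is one attempt and no reset: what is moved stays moved. The work goes in short steps, Python scripts to look and compute and a tool call to move; the robot and the scene stay as the last step left them, time stands still between calls to the robot, and variables do not carry over. Pictures are saved under pics/ and viewed, about 8 in all and at most 12, crops included, and the job is handed in when it is done.

Besides the shell and the picture viewer there is one more tool, called by a JSON object that holds its "name" and its "arguments". move_arm: Moves the arm, as the interface text tells. Its arguments: {"type":"object","properties":{"motion":{"type":"string"},"fingers":{"type":"number"},"squeeze":{"type":"number"}},"required":["motion"]}

```bash
mkdir -p pics
cat > h.py <<'E'
import numpy as np, cv2
from bench import readout, eyes, r
def snap(n):
    s=eyes.snapshot(n); np.savez(f'{n}.npz',**s); return s
def load(n): return dict(np.load(f'{n}.npz'))
def ray(s,u,v):
    T=np.array(s['world_to_cam']);R=T[:3,:3];c=-R.T@T[:3,3]
    d=R.T@np.array([(u-s['cx'])/s['fx'],(v-s['cy'])/s['fy'],1]);return c,d/np.linalg.norm(d)
def onz(s,u,v,z):
    c,d=ray(s,u,v);return (c+d*(z-c[2])/d[2])
def proj(s,p):
    T=np.array(s['world_to_cam']);q=T[:3,:3]@np.array(p,float)+T[:3,3]
    return np.array([s['fx']*q[0]/q[2]+s['cx'],s['fy']*q[1]/q[2]+s['cy']])
def tri(s1,p1,s2,p2):
    c1,d1=ray(s1,*p1);c2,d2=ray(s2,*p2)
    t=np.linalg.lstsq(np.c_[d1,-d2],c2-c1,rcond=None)[0]
    a=c1+t[0]*d1;b=c2+t[1]*d2;return (a+b)/2,np.linalg.norm(a-b)
E
python3 - <<'E'
from h import *
for n in("scene","side"):
    s=snap(n); print(n,s['fx'],ray(s,s['cx'],s['cy']))
    cv2.imwrite(f'pics/{n}0.png',cv2.resize(s['image'],(800,600),interpolation=cv2.INTER_CUBIC))
print(readout.sense())
E
```

```text
scene 357.20164660373405 (array([921.74215231, 520.31320778, 791.67215988]), array([-0.44479955, -0.55214816, -0.70518491]))
side 388.6615319257292 (array([ 451.31828606, -649.14861375,  804.27936847]), array([ 0.03445118,  0.67419632, -0.73774822]))
{'time': 0.1, 'joint_pos': array([-4.89234666e+00,  7.51008090e+00,  8.53239880e+01, -7.50112056e-04,
        8.72626852e+01, -4.89533585e+00]), 'qd': array([-0.04827243, -0.06364968, -0.17593753, -0.02041355,  0.02121942,
       -0.07558799]), 'joint_efforts': array([ 1.52257860e-03, -5.70947063e+01, -5.01941299e+01, -1.80579236e-04,
        8.16394575e-03,  5.26326357e-05]), 'tool_pos': array([5.99492957e+02, 6.84206039e-02, 2.30347553e+02]), 'tcp_rot': array([-9.00964652e+01,  7.51013066e-03, -8.99969807e+01]), 'ft_force': array([ 0.70495922, -0.47154335,  0.14511688]), 'wrist_torque': array([ 0.00390404,  0.01210445, -0.03592809]), 'finger_gap': 85.74769048901368}
```

View pics/scene0.png

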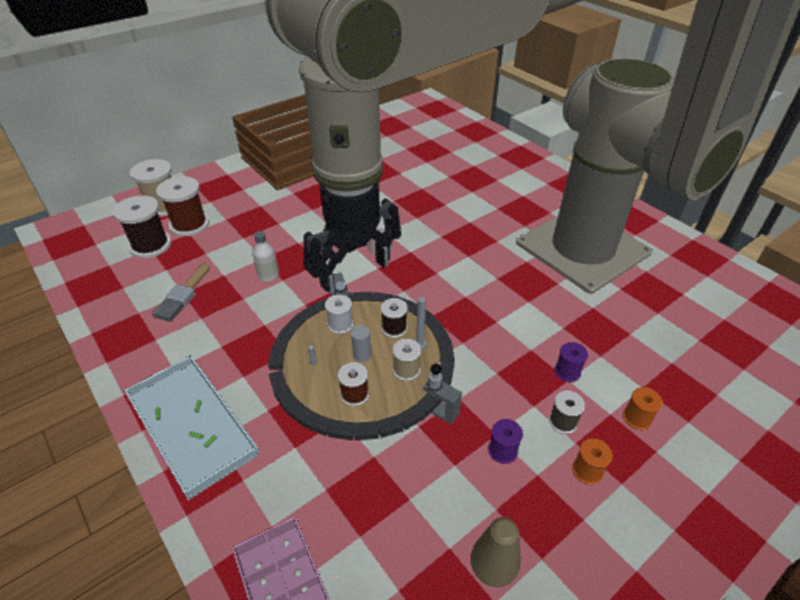

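View pics/side0.png

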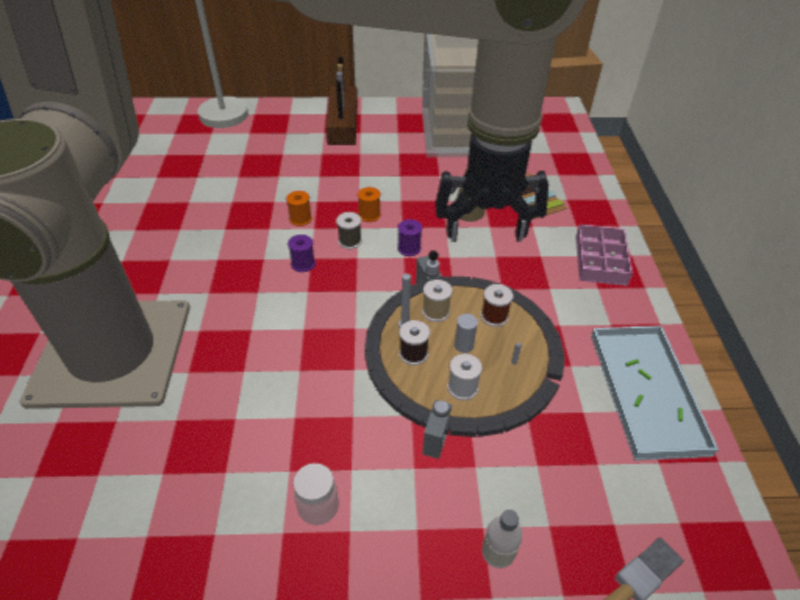

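Scene picture: handle top about (421,300), hub top (361,332), empty post top (312,346), latch head (437,369), loose spool top hole (568,398), with purple and orange look-alikes around it. There is a notch in the ring near (275,372). Side picture: handle top (406,278), hub top (467,322), post top (517,346), latch head (433,257) on the left, blank (441,408) on the right, spool (348,220), jar on the right.

Run:
```python
from h import *
a=load('scene');b=load('side');k=.64
P={'hub94':((361,330),(467,321)),'handle150':((421,299),(406,277)),'post81':((312,346),(517,345)),'latch113':((437,367),(433,255)),'spool56':((568,398),(348,221)),
'slot34':((275,371),(560,377)),'purpA56':((506,428),(409,229)),'purpB56':((572,350),(301,243)),'orA':((645,396),(299,199)),'orB':((594,448),(369,195))}
X={}
for n,(p,q) in P.items():
    p=np.array(p)*k;q=np.array(q)*k
    x,e=tri(a,p,b,q);X[n]=x;print(n,x.round(1),round(e,1))
h=X['hub94'][:2]
for n in P:
    d=X[n][:2]-h;print(n,np.linalg.norm(d).round(1),np.degrees(np.arctan2(d[1],d[0])).round(1))
# spool white top blobs
for s,c in((a,(568,398)),(b,(348,221))):
    c=(np.array(c)*k).astype(int);im=s['image'][c[1]-20:c[1]+25,c[0]-20:c[0]+20]
for n,s,bx in(('a',a,(150,160,310,300)),('b',b,(220,160,380,300))):
    im=s['image'][bx[1]:bx[3],bx[0]:bx[2]];cv2.imwrite(f'pics/z{n}.png',cv2.resize(im,None,fx=3.5,fy=3.5,interpolation=cv2.INTER_CUBIC))
A=cv2.imread('pics/za.png');B=cv2.imread('pics/zb.png');print(A.shape,B.shape)
for s,c,n in((a,(567,410),'a'),(b,(348,230),'b')):
    c=(np.array(c)*k).astype(int);im=s['image'][c[1]-22:c[1]+22,c[0]-30:c[0]+30];print(n,c-[30,22])
    cv2.imwrite(f'pics/sp{n}.png',cv2.resize(im,(480,352),interpolation=cv2.INTER_CUBIC))
cv2.imwrite('pics/c1.png',np.vstack([np.hstack([cv2.resize(A,(400,350)),cv2.resize(B,(400,350))]),np.hstack([cv2.resize(cv2.imread(f'pics/sp{n}.png'),(400,250)) for n in'ab'])]))
```

```text
hub94 [583.3 -24.6  94.5] 1.8
handle150 [489.6  20.6 147.1] 0.7
post81 [659.9 -59.6  75.9] 0.6
latch113 [538.8 119.8 102.8] 2.7
spool56 [387.7 270.   56. ] 1.9
slot34 [726.8 -88.   31. ] 8.3
purpA56 [504.6 247.3  53.7] 1.4
purpB56 [302.7 207.8  55.5] 1.4
orA [286.8 343.4  54.5] 4.2
orB [427.4 353.1  55.2] 2.5
hub94 0.0 0.0
handle150 104.1 154.2
post81 84.2 -24.6
latch113 151.1 107.1
spool56 353.6 123.6
slot34 156.9 -23.9
purpA56 283.0 106.1
purpB56 364.3 140.4
orA 472.6 128.9
orB 408.6 112.4
(490, 560, 3) (490, 560, 3)
a [332 240]
b [192 125]
```

View pics/c1.png

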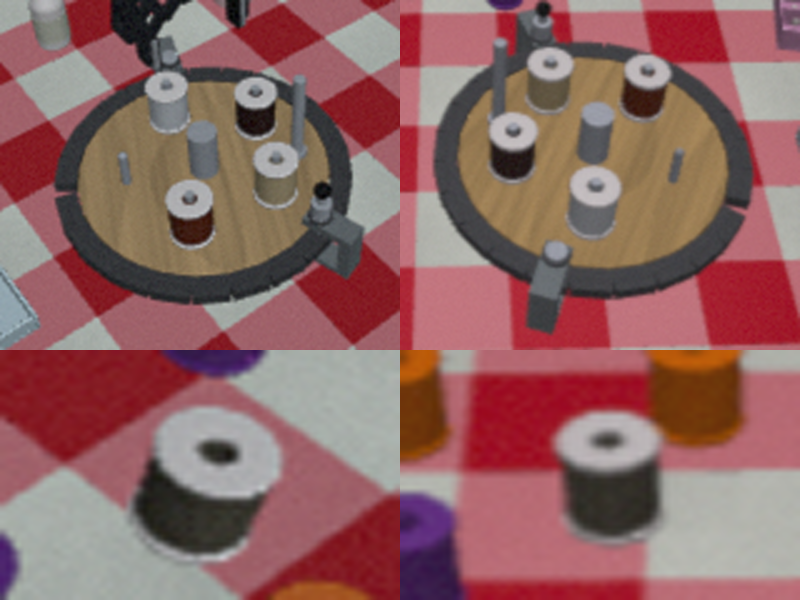

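{"name": "move_arm", "arguments": {"motion": "-4 0.7 0 0 0 -7; -8 1.4 0 0 0 -14; -11 2.1 0 0 0 -21; -11 2.1 0 0 0 -28; -11 2.1 0 0 0 -35; -11 2.1 0 0 0 -42; -11 2.1 0 0 0 -49; -11 2.1 0 0 0 -56; -11 2.1 0 0 0 -63; -11 2.1 0 0 0 -70", "fingers": 5}}

```text
time: 0.93
tool_pos: [489.7, 21.1, 230.8]
tcp_rot: [-90.0, -0.0, -160.3]
ft_force: [1.0, -0.5, -0.3]
finger_gap: 50.4
```

{"name": "move_arm", "arguments": {"motion": "0 0 0 0 0 -7; 0 0 0 0 0 -14; 0 0 0 0 0 -21; 0 0 0 0 0 -28; 0 0 0 0 0 -35; 0 0 0 0 0 -42; 0 0 -1 0 0 -45; 0 0 -2 0 0 -45; 0 0 -3 0 0 -45; 0 0 -3 0 0 -45"}}

```text
time: 1.77
tool_pos: [488.3, 21.1, 198.0]
tcp_rot: [-89.9, -0.3, 155.1]
ft_force: [-1.3, 0.2, -0.4]
finger_gap: 50.2
```

Run:
```python
from h import *
a=load('scene');b=load('side');ax=np.array([583.5,-24])
for s,p in((a,(175.2,236.8)),(b,(355.2,242.4))):
    x=onz(s,*p,34)[:2];d=x-ax;print('slot',x,np.linalg.norm(d),np.degrees(np.arctan2(d[1],d[0])))
S=readout.sense();print(S)
w=snap('wrist');cv2.imwrite('pics/w1.png',w['image'])
for n,p in(('handle',(489.6,20.6,150)),('hub',(583.5,-24,94))): print(n,proj(w,p))
```

```text
slot [724.40500912 -87.09214242] 154.38536210202412 -24.12110075205025
slot [721.02905366 -94.82954065] 154.6966852582789 -27.24915166362792
{'time': 1.7667, 'joint_pos': array([-3.53785957e+00, -8.71609432e+00,  1.04820746e+02,  9.32575620e-05,
        8.41679213e+01,  1.11337234e+02]), 'qd': array([-0.04047983, -0.50833805, -1.59029929,  0.05374599,  2.10004688,
        0.33367153]), 'joint_efforts': array([-2.76952714e-02, -4.34667456e+01, -5.18655467e+01,  2.19147631e-03,
       -5.69432247e-01,  4.34311805e-02]), 'tool_pos': array([488.27590125,  21.11025929, 198.03962494]), 'tcp_rot': array([-89.90090814,  -0.25392333, 155.12467696]), 'ft_force': array([-1.32777217,  0.21713089, -0.4249251 ]), 'wrist_torque': array([-0.00747143,  0.00851652, -0.00961456]), 'finger_gap': 50.24972961458891}
handle [256.58402371 215.1486514 ]
hub [257.91345554  48.4666113 ]
```

View pics/w1.png

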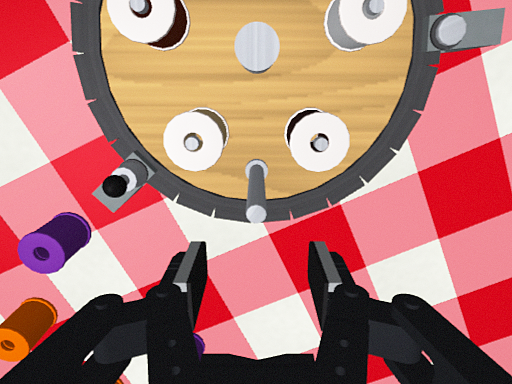

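Wrist picture: the handle top at (256,213) matches the prediction (257,215) and is centred between the fingers. The hub is at (257,47), also as predicted. Go down around the handle.

{"name": "move_arm", "arguments": {"motion": "0 0 -3 0 0 0; 0 0 -6 0 0 0; 0 0 -9.6 0 0 0; 0 0 -9.6 0 0 0; 0 0 -9.6 0 0 0"}}

```text
time: 2.23
tool_pos: [488.1, 21.1, 103.9]
tcp_rot: [-89.9, -0.3, 155.0]
ft_force: [-0.0, -0.0, 0.5]
finger_gap: 50.2
```

{"name": "move_arm", "arguments": {"motion": "0 0 0 0 0 0; 0 0 0 0 0 0; 0 0 0 0 0 0; 0 0 0 0 0 0", "fingers": 2, "squeeze": 20}}

```text
time: 2.57
tool_pos: [491.4, 20.9, 107.3]
tcp_rot: [-90.1, 0.2, 155.0]
ft_force: [-0.3, 0.2, -0.6]
finger_gap: 20.1
```

Run:
```python
from h import *
# arcs: from handle angle a0 in steps, command deltas relative to start of each call
ax=np.array([583.5,-24.]);R=105
def row(a,b):
    f=lambda t:ax+R*np.array([np.cos(np.radians(t)),np.sin(np.radians(t))])
    d=(f(b)-f(a))/10;return f"{d[0]:.2f} {d[1]:.2f} 0 0 0 {b-a:.0f}"
for a,n,st in((155,10,3),(185,10,3),(215,10,3),(245,10,2),(265,10,1),(275,10,.5),(280,10,.5),(285,10,.5)):
    print(a,'; '.join(row(a,a+st*(i+1)) if st>=1 else row(a,a+st*(i+1)).rsplit(' ',1)[0]+f' {st*(i+1)}' for i in range(n)))
```

```text
155 -0.22 -0.50 0 0 0 3; -0.41 -1.02 0 0 0 6; -0.58 -1.54 0 0 0 9; -0.71 -2.08 0 0 0 12; -0.82 -2.61 0 0 0 15; -0.91 -3.16 0 0 0 18; -0.96 -3.71 0 0 0 21; -0.98 -4.25 0 0 0 24; -0.98 -4.80 0 0 0 27; -0.94 -5.35 0 0 0 30
185 0.06 -0.55 0 0 0 3; 0.15 -1.09 0 0 0 6; 0.27 -1.63 0 0 0 9; 0.42 -2.15 0 0 0 12; 0.59 -2.68 0 0 0 15; 0.79 -3.19 0 0 0 18; 1.02 -3.69 0 0 0 21; 1.28 -4.18 0 0 0 24; 1.56 -4.65 0 0 0 27; 1.86 -5.11 0 0 0 30
215 0.33 -0.44 0 0 0 3; 0.68 -0.87 0 0 0 6; 1.05 -1.27 0 0 0 9; 1.44 -1.66 0 0 0 12; 1.85 -2.02 0 0 0 15; 2.28 -2.36 0 0 0 18; 2.73 -2.68 0 0 0 21; 3.19 -2.98 0 0 0 24; 3.67 -3.25 0 0 0 27; 4.16 -3.49 0 0 0 30
245 0.33 -0.15 0 0 0 2; 0.67 -0.29 0 0 0 4; 1.02 -0.41 0 0 0 6; 1.37 -0.52 0 0 0 8; 1.72 -0.63 0 0 0 10; 2.08 -0.71 0 0 0 12; 2.43 -0.79 0 0 0 14; 2.79 -0.85 0 0 0 16; 3.16 -0.91 0 0 0 18; 3.52 -0.94 0 0 0 20
265 0.18 -0.01 0 0 0 1; 0.37 -0.03 0 0 0 2; 0.55 -0.03 0 0 0 3; 0.73 -0.04 0 0 0 4; 0.92 -0.04 0 0 0 5; 1.10 -0.04 0 0 0 6; 1.28 -0.03 0 0 0 7; 1.46 -0.03 0 0 0 8; 1.65 -0.01 0 0 0 9; 1.83 0.00 0 0 0 10
275 0.09 0.01 0 0 0 0.5; 0.18 0.02 0 0 0 1.0; 0.27 0.03 0 0 0 1.5; 0.36 0.04 0 0 0 2.0; 0.46 0.05 0 0 0 2.5; 0.55 0.06 0 0 0 3.0; 0.64 0.08 0 0 0 3.5; 0.73 0.09 0 0 0 4.0; 0.82 0.10 0 0 0 4.5; 0.91 0.12 0 0 0 5.0
280 0.09 0.02 0 0 0 0.5; 0.18 0.03 0 0 0 1.0; 0.27 0.05 0 0 0 1.5; 0.36 0.07 0 0 0 2.0; 0.45 0.09 0 0 0 2.5; 0.54 0.11 0 0 0 3.0; 0.63 0.13 0 0 0 3.5; 0.72 0.15 0 0 0 4.0; 0.81 0.17 0 0 0 4.5; 0.89 0.20 0 0 0 5.0
285 0.09 0.02 0 0 0 0.5; 0.18 0.05 0 0 0 1.0; 0.26 0.07 0 0 0 1.5; 0.35 0.10 0 0 0 2.0; 0.44 0.13 0 0 0 2.5; 0.53 0.16 0 0 0 3.0; 0.61 0.18 0 0 0 3.5; 0.70 0.21 0 0 0 4.0; 0.79 0.24 0 0 0 4.5; 0.87 0.28 0 0 0 5.0
```

{"name": "move_arm", "arguments": {"motion": "-0.22 -0.50 0 0 0 3; -0.41 -1.02 0 0 0 6; -0.58 -1.54 0 0 0 9; -0.71 -2.08 0 0 0 12; -0.82 -2.61 0 0 0 15; -0.91 -3.16 0 0 0 18; -0.96 -3.71 0 0 0 21; -0.98 -4.25 0 0 0 24; -0.98 -4.80 0 0 0 27; -0.94 -5.35 0 0 0 30"}}

```text
time: 3.4
tool_pos: [481.4, -30.5, 106.8]
tcp_rot: [-90.2, 0.1, -174.8]
ft_force: [-1.5, 12.0, 5.7]
finger_gap: 19.7
```

{"name": "move_arm", "arguments": {"motion": "0.06 -0.55 0 0 0 3; 0.15 -1.09 0 0 0 6; 0.27 -1.63 0 0 0 9; 0.42 -2.15 0 0 0 12; 0.59 -2.68 0 0 0 15; 0.79 -3.19 0 0 0 18; 1.02 -3.69 0 0 0 21; 1.28 -4.18 0 0 0 24; 1.56 -4.65 0 0 0 27; 1.86 -5.11 0 0 0 30"}}

```text
time: 4.23
tool_pos: [499.1, -82.1, 106.6]
tcp_rot: [-90.1, 0.1, -144.8]
ft_force: [-6.5, 10.0, 8.3]
finger_gap: 19.8
```

{"name": "move_arm", "arguments": {"motion": "0.33 -0.44 0 0 0 3; 0.68 -0.87 0 0 0 6; 1.05 -1.27 0 0 0 9; 1.44 -1.66 0 0 0 12; 1.85 -2.02 0 0 0 15; 2.28 -2.36 0 0 0 18; 2.73 -2.68 0 0 0 21; 3.19 -2.98 0 0 0 24; 3.67 -3.25 0 0 0 27; 4.16 -3.49 0 0 0 30"}}

```text
time: 5.07
tool_pos: [539.9, -117.4, 106.2]
tcp_rot: [-90.2, 0.0, -114.8]
ft_force: [-10.7, 7.2, 8.3]
finger_gap: 19.9
```

Run:
```python
from h import *
a=snap('scene');b=snap('side');print(readout.sense()['joint_pos'].round(1))
A=a['image'][150:300,150:320];B=b['image'][150:300,220:390]
cv2.imwrite('pics/c2.png',np.hstack([cv2.resize(x,(400,353),interpolation=cv2.INTER_CUBIC) for x in(A,B)]))
```

```text
[-17.7   5.9 100.4   0.   73.7   7.2]
```

View pics/c2.png

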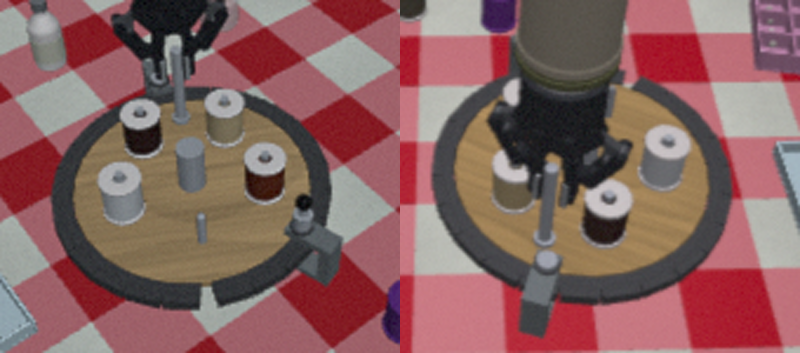

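The rack follows the tool. In the scene crop the slot is at (207,292) and the post foot at (201,240), both still short of the latch at (303,225).

Run:
```python
from h import *
a=load('scene');ax=np.array([583.5,-24])
for n,p,z in(('slot_in',(208,287),34),('slot_out',(209,301),34),('posttop',(201,214),81),('handle',(175,42),150),('latch',(304,201),113)):
    x=onz(a,150+p[0]*.425,150+p[1]*.425,z);d=x[:2]-ax;print(n,x.round(),np.linalg.norm(d).round(1),np.degrees(np.arctan2(d[1],d[0])).round(1))
```

```text
slot_in [655. 106.  34.] 148.6 61.1
slot_out [664. 121.  34.] 165.6 60.8
posttop [625.  54.  81.] 88.5 62.1
handle [ 531. -125.  150.] 113.4 -117.4
latch [545. 127. 113.] 155.4 104.3
```

{"name": "move_arm", "arguments": {"motion": "0.33 -0.15 0 0 0 2; 0.67 -0.29 0 0 0 4; 1.02 -0.41 0 0 0 6; 1.37 -0.52 0 0 0 8; 1.72 -0.63 0 0 0 10; 2.08 -0.71 0 0 0 12; 2.43 -0.79 0 0 0 14; 2.79 -0.85 0 0 0 16; 3.16 -0.91 0 0 0 18; 3.52 -0.94 0 0 0 20"}}

```text
time: 6.0
tool_pos: [574.9, -127.5, 105.9]
tcp_rot: [-90.2, 0.0, -94.9]
ft_force: [-10.5, 2.8, 7.0]
finger_gap: 19.8
```

{"name": "move_arm", "arguments": {"motion": "0.18 -0.01 0 0 0 1; 0.37 -0.03 0 0 0 2; 0.55 -0.03 0 0 0 3; 0.73 -0.04 0 0 0 4; 0.92 -0.04 0 0 0 5; 1.10 -0.04 0 0 0 6; 1.28 -0.03 0 0 0 7; 1.46 -0.03 0 0 0 8; 1.65 -0.01 0 0 0 9; 1.83 0.00 0 0 0 10"}}

```text
time: 6.83
tool_pos: [593.2, -127.7, 105.9]
tcp_rot: [-90.1, 0.0, -85.0]
ft_force: [-8.4, 1.2, 6.0]
finger_gap: 19.8
```

{"name": "move_arm", "arguments": {"motion": "0.09 0.01 0 0 0 0.5; 0.18 0.02 0 0 0 1.0; 0.27 0.03 0 0 0 1.5; 0.36 0.04 0 0 0 2.0; 0.46 0.05 0 0 0 2.5; 0.55 0.06 0 0 0 3.0; 0.64 0.08 0 0 0 3.5; 0.73 0.09 0 0 0 4.0; 0.82 0.10 0 0 0 4.5; 0.91 0.12 0 0 0 5.0"}}

```text
time: 7.67
tool_pos: [602.4, -126.6, 105.9]
tcp_rot: [-90.1, 0.0, -80.0]
ft_force: [-8.8, 1.1, 5.4]
finger_gap: 20.3
```

{"name": "move_arm", "arguments": {"motion": "0.09 0.02 0 0 0 0.5; 0.18 0.03 0 0 0 1.0; 0.27 0.05 0 0 0 1.5; 0.36 0.07 0 0 0 2.0; 0.45 0.09 0 0 0 2.5"}}

```text
time: 8.08
tool_pos: [606.9, -125.8, 105.9]
tcp_rot: [-90.1, 0.0, -77.5]
ft_force: [-7.7, 1.3, 5.4]
finger_gap: 20.1
```

{"name": "move_arm", "arguments": {"motion": "0.09 0.02 0 0 0 0.5; 0.14 0.03 0 0 0 0.8"}}

```text
time: 8.25
tool_pos: [608.4, -125.4, 105.9]
tcp_rot: [-90.1, 0.0, -76.7]
ft_force: [-8.0, 1.1, 4.6]
finger_gap: 19.8
```

```bash
cat >> h.py <<'E'
def ball():
    s=snap('scene');im=s['image'][222:262,262:298].max(2)
    m=(im<45).astype(np.uint8);n,l,st,c=cv2.connectedComponentsWithStats(m)
    print([(st[i,4],(c[i]+[262,222]).round(1).tolist()) for i in range(1,n) if st[i,4]>8])
E
python3 -c "
from h import *
ball();print(readout.sense()['ft_force'])"
```

```text
[(np.int32(35), [279.1, 235.5]), (np.int32(17), [276.2, 257.4])]
[-5.8595178   0.9894845   3.09558489]
```

{"name": "move_arm", "arguments": {"motion": "0.09 0.02 0 0 0 0.5; 0.14 0.04 0 0 0 0.8"}}

```text
time: 8.47
tool_pos: [609.7, -125.2, 105.9]
tcp_rot: [-90.1, 0.0, -75.9]
ft_force: [-7.3, 1.3, 4.8]
finger_gap: 19.8
```

{"name": "move_arm", "arguments": {"motion": "0.09 0.03 0 0 0 0.5; 0.14 0.04 0 0 0 0.8"}}

```text
time: 8.63
tool_pos: [611.1, -124.9, 105.9]
tcp_rot: [-90.1, 0.0, -75.1]
ft_force: [-7.6, 1.4, 4.9]
finger_gap: 20.2
```

```bash
python3 -c "
from h import *
ball();print(readout.sense()['ft_force'])"
```

```text
[(np.int32(35), [279.0, 235.7]), (np.int32(17), [276.9, 256.5])]
[-6.49036738  0.65582404  3.45489739]
```

{"name": "move_arm", "arguments": {"motion": "0.09 0.03 0 0 0 0.5; 0.14 0.04 0 0 0 0.8"}}

```text
time: 8.85
tool_pos: [612.5, -124.5, 105.9]
tcp_rot: [-90.1, 0.0, -74.3]
ft_force: [-7.3, 0.8, 3.9]
finger_gap: 20.0
```

```bash
python3 -c "
from h import *
ball();print(readout.sense()['ft_force'])
a=load('scene');ax=np.array([583.5,-24])
A=a['image'][200:300,230:330];cv2.imwrite('pics/c3.png',cv2.resize(A,(500,500),interpolation=cv2.INTER_CUBIC))"
```

```text
[(np.int32(33), [278.9, 235.6]), (np.int32(19), [276.6, 255.9])]
[-6.29755464  0.24095731  2.54758268]
```

View pics/c3.png

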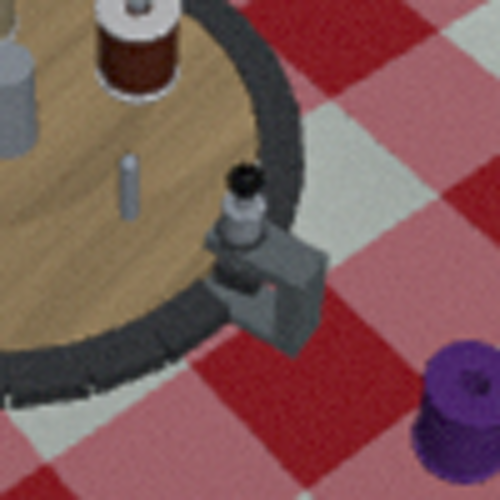

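The slot is now under the latch housing, with table showing through at about (222,295) and (268,287). The ball has not dropped yet, so continue in small steps.

{"name": "move_arm", "arguments": {"motion": "0.07 0.02 0 0 0 0.4; 0.14 0.05 0 0 0 0.8"}}

```text
time: 9.07
tool_pos: [613.9, -124.1, 105.9]
tcp_rot: [-90.1, 0.0, -73.5]
ft_force: [-7.8, -0.3, 4.7]
finger_gap: 20.3
```

```bash
python3 -c "
from h import *
ball();print(readout.sense()['ft_force'])"
```

```text
[(np.int32(34), [279.0, 235.6]), (np.int32(17), [277.2, 255.2])]
[-6.08956761  0.3354357   3.64175125]
```

{"name": "move_arm", "arguments": {"motion": "0.07 0.02 0 0 0 0.4; 0.14 0.05 0 0 0 0.8"}}

```text
time: 9.28
tool_pos: [615.3, -123.7, 105.9]
tcp_rot: [-90.1, 0.0, -72.7]
ft_force: [-6.8, -0.5, 3.4]
finger_gap: 20.0
```

```bash
python3 -c "
from h import *
ball();print(readout.sense()['ft_force'])"
```

```text
[(np.int32(35), [278.9, 235.6]), (np.int32(17), [276.9, 254.6])]
[-6.09743155 -0.41183517  3.02372035]
```

{"name": "move_arm", "arguments": {"motion": "0.07 0.02 0 0 0 0.4; 0.14 0.05 0 0 0 0.8"}}

```text
time: 9.5
tool_pos: [616.7, -123.3, 105.9]
tcp_rot: [-90.1, 0.0, -71.9]
ft_force: [-7.0, -1.7, 3.8]
finger_gap: 19.8
```

```bash
python3 -c "
from h import *
ball();print(readout.sense()['ft_force'])"
```

```text
[(np.int32(33), [278.8, 235.6]), (np.int32(14), [277.4, 254.4])]
[-4.9689031  -0.95489432  2.0294692 ]
```

{"name": "move_arm", "arguments": {"motion": "0.07 0.02 0 0 0 0.4; 0.13 0.05 0 0 0 0.8"}}

```text
time: 9.72
tool_pos: [618.5, -122.7, 105.9]
tcp_rot: [-90.1, -0.0, -71.1]
ft_force: [-3.4, -0.7, 2.0]
finger_gap: 20.1
```

```bash
python3 -c "
from h import *
ball();print(readout.sense()['ft_force'])"
```

```text
[(np.int32(35), [278.8, 236.3])]
[-0.67738892  0.39308656  0.25976263]
```

{"name": "move_arm", "arguments": {"motion": "0 0 0 0 0 0; 0 0 0 0 0 0; 0 0 0 0 0 0"}}

```text
time: 10.02
tool_pos: [619.3, -122.3, 105.6]
tcp_rot: [-90.0, -0.0, -71.1]
ft_force: [0.0, -0.3, -0.2]
finger_gap: 20.4
```

```bash
python3 -c "
from h import *
ball();print(readout.sense()['ft_force'])"
```

```text
[(np.int32(31), [278.5, 238.6])]
[ 0.26294984  0.0805309  -0.45572548]
```

{"name": "move_arm", "arguments": {"motion": "0 0 0 0 0 0; 0 0 0 0 0 0; 0 0 0 0 0 0"}}

```text
time: 10.32
tool_pos: [619.0, -122.3, 105.3]
tcp_rot: [-90.0, -0.0, -71.1]
ft_force: [-0.4, -0.5, -0.3]
finger_gap: 19.9
```

```bash
python3 -c "
from h import *
ball();print(readout.sense()['ft_force'])
a=load('scene');print(proj(a,(539,119.5,104))-proj(a,(539,119.5,92)))
A=a['image'][200:300,230:330];cv2.imwrite('pics/c4.png',cv2.resize(A,(500,500),interpolation=cv2.INTER_CUBIC))"
```

```text
[(np.int32(32), [278.4, 238.7])]
[-0.18439108 -0.5159725  -0.12982257]
[ 0.22135023 -3.04919581]
```

View pics/c4.png

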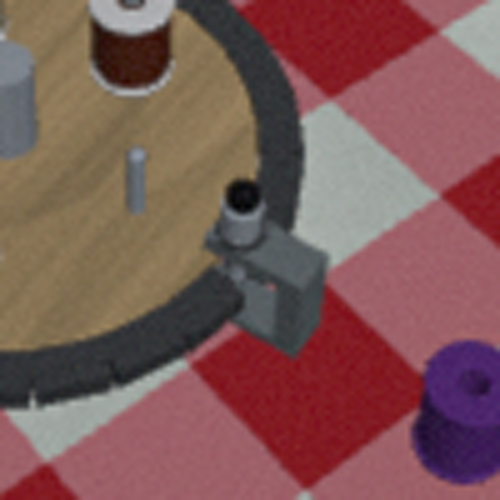

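The ball moved down 3.0 px, which is exactly 12 mm, and the force fell to zero. The plunger is in the slot and the rack is locked. Now lift off and go to the spool.

{"name": "move_arm", "arguments": {"motion": "0 0 3.5 0 0 0; 0 0 7 0 0 0; 0 0 11 0 0 0; -1.8 3.1 11 0 0 -7; -3.6 6.2 11 0 0 -14; -5.4 9.3 11 0 0 -21; -7.2 12.4 11 0 0 -28; -9.1 15.5 11 0 0 -35; -10.9 18.6 11 0 0 -42; -12.8 21.7 11 0 0 -49"}}

```text
time: 11.2
tool_pos: [490.2, 95.6, 215.4]
tcp_rot: [-90.0, 0.0, -120.4]
ft_force: [0.2, 0.5, 0.4]
finger_gap: 20.0
```

{"name": "move_arm", "arguments": {"motion": "-1.8 3.1 0 0 0 -7; -3.6 6.2 0 0 0 -14; -5.4 9.3 0 0 0 -21; -7.2 12.4 0 0 0 -28; -9 15.4 0 0 0 -35; -10.3 17.5 -1 0 0 -42; -10.3 17.5 -2 0 0 -45; -10.3 17.5 -2 0 0 -45; -10.3 17.5 -2 0 0 -45; -10.3 17.5 -2 0 0 -45", "fingers": 7}}

```text
time: 12.03
tool_pos: [388.7, 268.9, 195.8]
tcp_rot: [-90.0, 0.0, -164.9]
ft_force: [0.2, 0.3, -0.1]
finger_gap: 69.8
```

Run:
```python
from h import *
S=readout.sense();print(S['tool_pos'],S['tcp_rot'],S['joint_pos'])
w=snap('wrist');a=snap('scene');b=snap('side');print(proj(w,(387.7,270,56)),proj(w,(387.7,270,0)))
A=a['image'][200:270,230:330];B=b['image'][130:270,220:390]
cv2.imwrite('pics/c5.png',np.hstack([w['image'],np.vstack([cv2.resize(A,(280,192),interpolation=cv2.INTER_CUBIC),cv2.resize(B,(280,192),interpolation=cv2.INTER_CUBIC)])]))
```

```text
[388.7487126  268.88126847 195.78006642] [-8.99905575e+01  2.13443441e-02 -1.64856721e+02] [ 2.84624976e+01 -1.15885976e+01  1.07587265e+02 -1.41839362e-02
  8.39827377e+01  1.03320705e+02]
[255.41796417 179.19181045] [255.68225909 164.95342859]
```

View pics/c5.png

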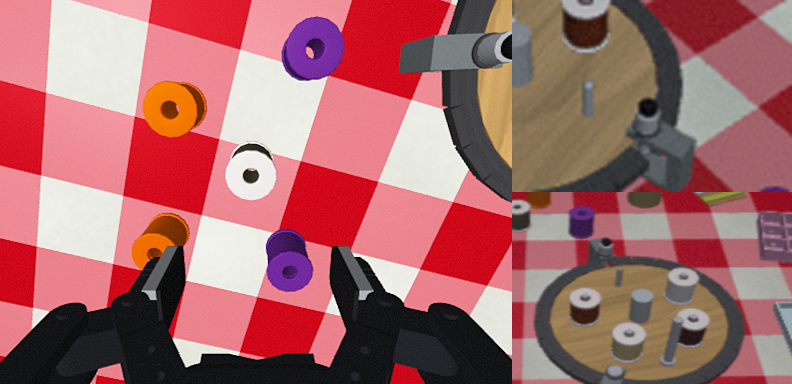

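Wrist picture: the white spool's top is at about (250,176), while the estimate projects to (255,179), and there is free space on both jaw sides. The scene and side crops show the empty post beside the locked latch.

Run:
```python
from h import *
w=load('wrist');im=w['image'][130:215,215:290].astype(int)
m=((im.min(2)>215)).astype(np.uint8)
n,l,st,c=cv2.connectedComponentsWithStats(m)
i=1+np.argmax(st[1:,4]);cn,_=cv2.findContours((l==i).astype(np.uint8),cv2.RETR_EXTERNAL,cv2.CHAIN_APPROX_NONE)
e=cv2.fitEllipse(max(cn,key=len));print(e,st[i]);u=np.array(e[0])+[215,130];print(u,onz(w,*u,56))
a=load('scene');b=load('side')
x,er=tri(a,(257.1,229.9),b,(285,186.9));d=x[:2]-[583.5,-24];print('post',x,er,np.linalg.norm(d),np.degrees(np.arctan2(d[1],d[0])))
```

```text
((35.29623031616211, 44.88374328613281), (48.01284408569336, 49.33430862426758), 101.09236907958984) [  11   21   50   49 1699]
[250.29623032 174.88374329] [390.43461886 275.59152319  56.        ]
post [557.93238015  56.25514734  76.14471702] 0.010571324212765486 84.22940020380237 107.67079649421859
```

{"name": "move_arm", "arguments": {"motion": "0.15 0.6 -2 0 0 0; 0.15 0.6 -6 0 0 0; 0.15 0.6 -10 0 0 0; 0.15 0.6 -14 0 0 0; 0.15 0.6 -16 0 0 0; 0.15 0.6 -17.2 0 0 0; 0.15 0.6 -17.2 0 0 0; 0.15 0.6 -17.2 0 0 0"}}

```text
time: 12.85
tool_pos: [389.8, 274.8, 23.2]
tcp_rot: [-90.0, -0.1, -165.0]
ft_force: [0.4, 0.6, -0.1]
finger_gap: 70.2
```

{"name": "move_arm", "arguments": {"motion": "0 0 0 0 0 0; 0 0 0 0 0 0; 0 0 0 0 0 0; 0 0 0 0 0 0; 0 0 0 0 0 0; 0 0 0 0 0 0", "fingers": 3.5, "squeeze": 25}}

```text
time: 13.35
tool_pos: [391.5, 276.0, 25.4]
tcp_rot: [-90.0, 0.2, -165.0]
ft_force: [-1.0, -1.2, 6.6]
finger_gap: 48.2
```

{"name": "move_arm", "arguments": {"motion": "0 0 2 0 0 0; 0 0 5 0 0 0; 0 0 9 0 0 0; 0 0 13 0 0 0; 2 -3.1 13 0 0 7; 4 -6.2 13 0 0 14; 6 -9.3 13 0 0 21; 8 -12.4 13 0 0 28; 10 -15.5 13 0 0 35; 12 -18.6 13 0 0 42"}}

```text
time: 14.18
tool_pos: [509.3, 90.5, 154.4]
tcp_rot: [-89.9, 0.1, -126.2]
ft_force: [1.0, 0.5, -1.1]
finger_gap: 47.8
```

{"name": "move_arm", "arguments": {"motion": "1.5 -2.2 0 0 0 7; 3 -4.4 0 0 0 14; 4.5 -6.6 0 0 0 21; 6 -8.8 0 0 0 28; 6.7 -10 0 0 0 35; 6.7 -10 0 0 0 42; 6.7 -10 0 0 0 49; 6.7 -10 0 0 0 50; 6.7 -10 0 0 0 50; 6.7 -10 0 0 0 50"}}

```text
time: 15.02
tool_pos: [575.3, -7.8, 153.8]
tcp_rot: [-90.0, -0.0, -76.7]
ft_force: [0.2, 0.3, -1.2]
finger_gap: 48.1
```

Run:
```python
from h import *
S=readout.sense();print(S['tool_pos'],S['tcp_rot'],S['ft_force'],S['finger_gap'])
w=snap('wrist');print(proj(w,(557.9,56.3,81)),proj(w,(557.9,56.3,34)))
cv2.imwrite('pics/w2.png',w['image'])
```

```text
[575.31940288  -7.82160281 153.76312263] [-8.99619049e+01 -1.16233742e-02 -7.67166355e+01] [ 0.20882399  0.29486351 -1.17015703] 48.102459941395566
[253.65144021 108.45419475] [254.18944921 104.53554544]
```

View pics/w2.png

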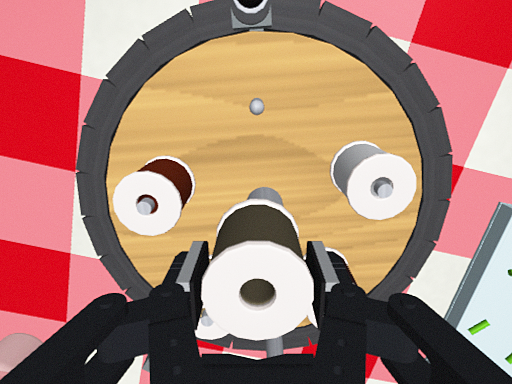

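Wrist picture: the post top is at (257,106) and the held spool's hole at (258,291). The spool looks straight in the grip.

Run:
```python
from h import *
w=load('wrist');im=w['image'].astype(int)
# post: greyish in wood
c=im[92:120,243:271];sat=c.max(2)-c.min(2);m=(sat<35).astype(np.uint8)
n,l,st,cc=cv2.connectedComponentsWithStats(m);i=1+np.argmax(st[1:,4]);print(st[i])
u=cc[i]+[243,92];print('post px',u)
P=onz(w,*u,79)
c=im[235:345,195:322];m=(c.min(2)>200).astype(np.uint8)
n,l,st,cc=cv2.connectedComponentsWithStats(m);i=1+np.argmax(st[1:,4]);cn,_=cv2.findContours((l==i).astype(np.uint8),cv2.RETR_EXTERNAL,cv2.CHAIN_APPROX_NONE)
e=cv2.fitEllipse(max(cn,key=len));v=np.array(e[0])+[195,235];print('flange',v,e[1])
c=im[270:312,235:280];m=(c.min(2)<120).astype(np.uint8)
n,l,st,cc=cv2.connectedComponentsWithStats(m);i=1+np.argmax(st[1:,4]);h=cc[i]+[235,270];print('hole',h,st[i])
S=readout.sense()['tool_pos']
for z in(183,186): print(z,onz(w,*v,z),onz(w,*h,z))
print(P,S, 48/ (np.mean(e[1])/w['fx']))
T=w['world_to_cam'];print('cam',-T[:3,:3].T@T[:3,3])
Q=onz(w,*v,185);print('delta',P-Q)
```

```text
[  7   6  14  17 190]
post px [256.43157895 106.00526316]
flange [255.71997452 293.51655579] (99.8826904296875, 123.45989227294922)
hole [257.0665742  291.48959778] [  5   9  35  26 721]
183 [575.09948075  -9.75534521 183.        ] [575.41769225  -8.66138908 183.        ]
186 [574.60951427  -7.62956043 186.        ] [574.9192629   -6.56469819 186.        ]
[559.33813862  58.11381997  79.        ] [575.26901612  -7.79941192 153.68296567] 136.99944744892537
cam [556.67630338  70.17606192 295.80268072]
delta [ -15.43469781   66.45197533 -106.        ]
```

{"name": "move_arm", "arguments": {"motion": "-0.8 3.2 0 0 0 1; -1.66 6.5 0 0 0 3; -1.66 6.5 0 0 0 3; -1.66 6.5 -1.5 0 0 3; -1.66 6.5 -3 0 0 3; -1.66 6.5 -4.2 0 0 3; -1.66 6.5 -4.2 0 0 3; -1.66 6.5 -4.2 0 0 3"}}

```text
time: 15.73
tool_pos: [557.8, 57.0, 110.5]
tcp_rot: [-90.1, 0.0, -73.6]
ft_force: [1.0, -0.6, -1.3]
finger_gap: 48.1
```

{"name": "move_arm", "arguments": {"motion": "0 0 -0.3 0 0 0; 0 0 -0.6 0 0 0; 0 0 -0.9 0 0 0; 0 0 -1.2 0 0 0; 0 0 -1.2 0 0 0"}}

```text
time: 16.15
tool_pos: [558.3, 56.9, 98.7]
tcp_rot: [-90.0, 0.0, -73.5]
ft_force: [-0.6, 0.5, -1.1]
finger_gap: 47.8
```

{"name": "move_arm", "arguments": {"motion": "0 0 -0.5 0 0 0; 0 0 -1 0 0 0; 0 0 -1.5 0 0 0; 0 0 -2 0 0 0; 0 0 -2.5 0 0 0; 0 0 -3 0 0 0; 0 0 -3.3 0 0 0; 0 0 -3.3 0 0 0"}}

```text
time: 16.82
tool_pos: [558.0, 57.1, 65.2]
tcp_rot: [-90.1, 0.0, -73.5]
ft_force: [0.1, 1.1, -1.4]
finger_gap: 47.9
```

{"name": "move_arm", "arguments": {"motion": "0 0 -0.2 0 0 0; 0 0 -0.4 0 0 0; 0 0 -0.6 0 0 0; 0 0 -0.6 0 0 0"}}

```text
time: 17.15
tool_pos: [558.5, 57.0, 60.0]
tcp_rot: [-90.0, 0.0, -73.5]
ft_force: [-1.0, -0.4, -1.1]
finger_gap: 48.0
```

Run:
```python
from h import *
a=snap('scene');b=snap('side');print(readout.sense()['ft_force'])
A=a['image'][190:280,200:300];B=b['image'][130:220,240:340]
cv2.imwrite('pics/c6.png',np.hstack([cv2.resize(x,(400,360),interpolation=cv2.INTER_CUBIC) for x in(A,B)]))
```

```text
[ 0.01533915  0.57684231 -1.03774933]
```

View pics/c6.png

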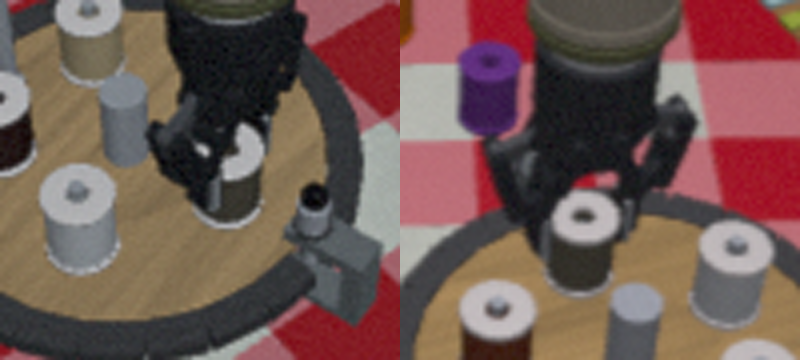

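The spool sits over the post's place just above the wood. The latch is still down. Now feel for the bottom.

{"name": "move_arm", "arguments": {"motion": "0 0 -0.1 0 0 0; 0 0 -0.2 0 0 0; 0 0 -0.2 0 0 0"}}

```text
time: 17.5
tool_pos: [559.0, 56.9, 59.4]
tcp_rot: [-90.0, -0.0, -73.5]
ft_force: [-3.8, -0.6, 7.6]
finger_gap: 48.0
```

{"name": "move_arm", "arguments": {"motion": "0 0 -0.07 0 0 0; 0 0 -0.15 0 0 0; 0 0 -0.15 0 0 0"}}

```text
time: 17.75
tool_pos: [559.3, 56.9, 59.3]
tcp_rot: [-89.9, -0.0, -73.5]
ft_force: [-9.7, -0.6, 18.4]
finger_gap: 48.0
```

{"name": "move_arm", "arguments": {"motion": "0 0 0.15 0 0 0; 0 0 0.25 0 0 0; 0 0 0.25 0 0 0"}}

```text
time: 18.0
tool_pos: [558.8, 57.0, 59.6]
tcp_rot: [-90.0, -0.0, -73.5]
ft_force: [0.0, 0.1, -0.2]
finger_gap: 48.1
```

{"name": "move_arm", "arguments": {"motion": "0 0 0 0 0 0; 0 0 0 0 0 0; 0 0 0 0 0 0; 0 0 0 0 0 0", "fingers": 6.2}}

```text
time: 18.33
tool_pos: [558.5, 57.0, 59.1]
tcp_rot: [-90.0, 0.0, -73.5]
ft_force: [0.5, 0.5, 0.5]
finger_gap: 62.0
```

{"name": "move_arm", "arguments": {"motion": "0 0 0.5 0 0 0; 0 0 1.5 0 0 0; 0 0 3 0 0 0; 0 0 5.5 0 0 0; 0 0 8 0 0 0; 0 0 11 0 0 0; 1.8 -3 13 0 0 0; 3.5 -6 15 0 0 0; 3.5 -6 15 0 0 0; 3.5 -6 15 0 0 0"}}

```text
time: 19.17
tool_pos: [595.3, -4.6, 212.3]
tcp_rot: [-89.8, -0.1, -73.7]
ft_force: [-0.5, 1.2, -2.1]
finger_gap: 62.0
```

Run:
```python
from h import *
w=snap('wrist');a=snap('scene');b=snap('side');S=readout.sense();print(S['ft_force'],S['tool_pos'])
ball()
A=a['image'][190:280,200:300];B=b['image'][130:220,240:340]
cv2.imwrite('pics/c7.png',np.hstack([w['image'],np.vstack([cv2.resize(x,(213,192),interpolation=cv2.INTER_CUBIC) for x in(A,B)])]))
```

```text
[-0.70702654  0.26373595 -0.06877385] [592.7521076   -2.33372091 208.59497955]
[(np.int32(32), [278.4, 238.7])]
```

View pics/c7.png

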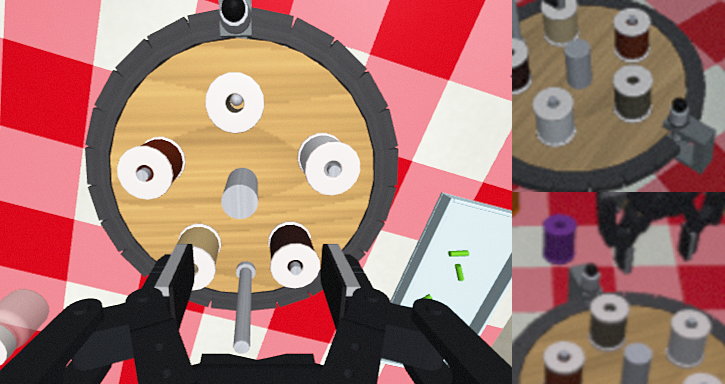

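Wrist picture: the post shows inside the spool's hole at (235,101), and the spool stands level with its neighbours. The latch ball is still at the dropped position and the gripper is clear of everything.

```bash
python3 -c "
from h import *
print(r.hand_in())"
```

```text
the job is handed in; nothing more can be done
None
```

The spool is seated on the empty post, the rack is locked, and I have handed the job in; no verdict was reported.

- **Turning the rack:** I turned it by its handle counterclockwise, the shorter way to the left-hand latch, slowing to small steps near the end. At the lock, the push force fell from about 7 N to zero and the latch ball dropped 3.0 px, which matches the expected 12 mm. I stopped there and did not push against the latch.
- **Placing the spool:** I lowered the spool onto the post with no snagging. It touched bottom at the expected height, the press reading 18 N upward and about 10 N sideways. I eased off to zero, opened the fingers and lifted clear.
- **Last checks:** The final pictures show the post inside the spool's hole, the spool level with its neighbours and the latch ball still down. The wrist force was near zero. The clock was at about 19 s.
- **Disagreements and gaps:**
  - The wrist camera and the two fixed cameras put the post about 2 mm apart. I aimed between them and the fit went freely.
  - I had no direct reading of the plunger, only the ball's position in the image.
  - I did not measure the bystanders again at the end, but no move went near them.

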